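# Press the second locating dowel into a gearbox cover

### The job

The aluminium gearbox cover in the assembly fixture has one locating dowel fitted; its partner is missing. Take the plain 16 mm dowel from the pin tray, feel for the empty blind hole in the cover, and press the dowel straight in until it is fully home, standing as high as the fitted one, then let go. Feel and press gently, never harder than 40 N on the cover or fixture, and leave the thin pin and the short bush standing where they are in the tray.

Things in the scene. Friction and masses are not known exactly. Their poses are not given: they have to be found in the camera images.
- fixture: Fixed assembly fixture: dark steel base 150 x 230 x 12 mm (x, y, z), two steel rails (26 mm high) along its long sides, and between them the aluminium gearbox cover. Origin: centre of its underside, on the table; z up, y along the long side.
- cover_drawn (a point): Drawn centre of the cover's flat top, 57 mm above the table. The cover is a block 100 mm (fixture x) by 190 mm (y). It is locked on a cross slide up to 4.5 mm off this drawn place along fixture x and up to 4.5 mm along y: different each time, not measured, and it does not yield to pushing. The flat dark discs on its top (middle and corners) are not holes.
- hole_drawn (a point): Drawn, not actual, centre of the empty hole's mouth, fixed to the fixture at x 0, y -45 mm, at the cover's top (57 mm up). The actual hole is off by the cover's unknown shift (up to 4.5 mm along each fixture axis). It is round, upright, blind, 18 mm wide, 30 mm deep to a rigid floor, sharp-edged without chamfer.
- slug_drawn (a point): Drawn middle of the top of a dark rubber slug (13 mm wide) in the empty hole, 10 mm below the mouth at the start (off by the same shift as the hole). The dowel drops in freely to the slug, then must drive it ahead with a steady push of about 10 N until the dowel meets the floor 30 mm down. The slug stays where it is pushed.
- fitted_drawn (a point): Drawn middle of the top of the dowel already fitted in the cover, at fixture x 0, y +45 mm (off by the cover's shift): steel, 16 mm in diameter, standing 50 mm above the cover.
- dowel_center (a point): Loose plain steel dowel, 16 mm in diameter, 80 mm long, about 0.13 kg, square ends, standing upright in the tray. The point lies on its axis half-way up (40 mm from either end); z along its axis. Fully home, this point is 10 mm above the cover's top; the upper 50 mm stay out, so grip it there, firmly (dragged over the cover it swings a little in a light grip).
- tray: Fixed dark steel tray 100 mm (x) by 220 mm (y), walls 14 mm high and 3 mm thick, floor 3 mm above the table. Origin: centre of its underside; z up. Three upright pins stand in a row along its y, 65 mm apart, in any order.
- thin_pin_mid (a point): A thin steel pin, 10 mm in diameter, 80 mm long, standing upright in the tray, not wanted; the point is on its axis half-way up (40 mm).
- short_bush_mid (a point): A steel bush, 18 mm in diameter with a 26 mm foot flange 8 mm thick, 50 mm tall, standing upright in the tray, not wanted; the point is on its axis half-way up (25 mm).
There are look-alikes about, which are no part of the job. What is shaped like the part that bears dowel_center but blue is not meant.

How it is judged (in metres and radians):
On the way, in this order (a step that is already met when the one before it is completed fails the run):
1. the dowel is lifted out of the tray (height (world z) of dowel_center above 0.1 m), for 0.1 s.
2. the dowel is pressed home in the hole (z of dowel_center in the frame of fixture between 0.062 and 0.0695 m and horizontal distance between dowel_center and hole_drawn below 0.012 m and angle between dowel_center's own z axis and vertical below 0.1 rad), for 0.2 s.
At the end, for the whole second after the job is handed in: The 16 mm dowel stands upright (within 0.1 rad) in the cover's empty hole, within 12 mm of the drawn place, pressed home to within 2.5 mm (its centre less than 12.5 mm above the cover's top), and is released (all of step 2); the robot touches nothing.
It fails at once if the cover or fixture is pushed with more than 40 N (contact force between fixture and anything else above 40 N).
It fails at once if the thin pin is knocked over or shifted more than 20 mm (distance of thin_pin_mid from where it was at the start of the episode above 0.02 m or angle between thin_pin_mid's own z axis and vertical above 0.4 rad).
It fails at once if the short bush is knocked over or shifted more than 20 mm (distance of short_bush_mid from where it was at the start of the episode above 0.02 m or angle between short_bush_mid's own z axis and vertical above 0.4 rad).
It also fails if it takes over 72 s, if anything falls off the work surface, if the arm or the gripper's body presses on something with over 40 N, if the wrist force passes 120 N, or if a joint passes its speed limit or range.

### The arm

A 6-joint arm with a two-finger parallel gripper is mounted at the origin on the work surface. World frame = base frame: x ahead of the robot, y to its left, z up, the work surface at z = 0. Lengths are in mm, angles in rad, forces in N, time in s.
With the tool pointing down it reaches from about 200 to 875 mm from the base axis. Payload 3.4 kg.
Tool frame: the origin (TCP) lies between the finger pads; the fingertips stand 14 mm ahead of it and the grasp point (between the pads) lies 5 mm behind it (tcp_to_tips is the distance from the TCP to the fingertips, in mm); z points along the fingers, y is the direction in which the jaws open and shut (so a half turn about z gives the same grasp; the last joint's range is limited). The gripper opens to 94 mm and grips with 3 to 60 N. Pads are 16 mm wide; open, the fingers measure 119 mm over their backs; the gripper's body (75 mm by 177 mm) begins 78 mm behind the grasp point.
Start: joints at [1.166, 0.276, 1.505, -0, 1.361, -0.121], TCP at [161.02, 552.03, 219.493] pointing down, gripper open.
Joint ranges: [-2.89, 2.89], [-0.75, 2.08], [0.22, 2.7], [-1.18, 4.32], [0.11, 2.71], [-2.7, 2.7]. Speed limits (rad/s): [2.57, 2.57, 3.14, 3.14, 3.14, 3.14].

### API

Orientations are given as a 3x3 rotation matrix whose columns are the frame's x, y, z axes.
In Python, from cell import * gives the robot as it stands.
- The arm moves only by the shell command python3 -m jog 'ROWS' [FORCE]. ROWS is text: rows parted by semicolons, each of 7 numbers parted by spaces: the finger opening in m, from 0 to 0.094, then the shift along the tool's x, y, z in m, then the turn, a rotation vector about the tool's x, y, z in rad. In form: hand x y z rx ry rz; .... A call has 1 to 20 rows; each row is the pose to reach, as a shift and turn from the pose commanded when the call began, along the tool's axes at that moment; what a row does not reach only later rows make up. A row lasts 1/10 s, in which the tool goes at most 50 mm and 8.59 degrees, less where a joint would pass 70% of its speed; a pose out of reach is approached as far as the arm can. A call with a gripper value outside its range is refused whole. The fingers move at their own pace and stop on an object; FORCE is the grip in N (left out, the last holds). Time passes only in rows, so rows that repeat a pose let the fingers close. It gives the time, the measured TCP pose, the force and the opening at its end, in the units of the state.
- sense(): the state, without advancing time (a new reading comes with each control period).
- capture(name): name is "side" or "top" or "wrist"; returns (picture, depth): 480x640x3 uint8, blue, green, red; 480x640 float32, mm along the optical axis (not along the pixel's ray), 0 where there is no reading.
- camera_info(name): a dict with "fovy" (degrees; the focal length in pixels is half the picture's height over the tangent of half this angle, whatever the lens; pixels are square), "cx", "cy" (the principal point, pixels), "R" (3x3) and "t" (3): a world point X has camera coordinates R X + t. Camera axes: x right, y down, z forward; pixel columns grow to the right and rows downward; lengths in mm; the calibration is good to about 2 mm. A picture is of the moment at which its call begins: read the wrist's pose just before it. camera_info takes no time and is no camera call; for the wrist camera it gives the pose at the moment of the call.
- sign_off(): hands the job in, once; it reports no verdict.
The state is a dict: "clock": time; "q": joint angles; "qvel": joint speeds; "effort": joint torques, N m; "position": TCP position; "eef_rot": TCP orientation; "ft_force": force on the tool from outside, world axes, zero at the start; "moment": the same for the moment, N m; "gripper_width": opening from 0.0 (shut) to 1.0 (fully open).
Only numpy, scipy, OpenCV 4.12 (cv2) and the standard library are available. Lean on these libraries where they do the work, as an engineer would, in place of code of your own. Each camera call takes 0.05 s, during which the arm holds its last target. There are 200 camera calls.

## Working session

There is one attempt and no reset: what is moved stays moved. The work goes in short steps, Python scripts to look and compute and a shell command to move; the robot and the scene stay as the last step left them, time stands still between calls to the robot, and variables do not carry over. Pictures are saved under pics/ and viewed, about 8 in all and at most 12, crops included, and the job is handed in when it is done.

```bash
mkdir -p pics; cat > h.py <<'E'
from cell import *
import numpy as np, cv2
def K(n):
    i=camera_info(n); f=240/np.tan(np.radians(i['fovy'])/2); return i,f
def pix2w(n,u,v,d,i=None):
    i2,f=K(n); i=i or i2
    c=np.array([(u-i['cx'])/f*d,(v-i['cy'])/f*d,d]); return np.array(i['R']).T@(c-np.array(i['t']))
def ray_z(n,u,v,z,i=None):
    i2,f=K(n); i=i or i2; R=np.array(i['R']);C=-R.T@np.array(i['t'])
    r=R.T@np.array([(u-i['cx'])/f,(v-i['cy'])/f,1]); return C+r*(z-C[2])/r[2]
E
python3 - <<'E'
from h import *
s=sense(); print(s['clock'],s['position'],np.round(s['eef_rot'],3).tolist(),s['gripper_width'])
for n in("top","side","wrist"):
    i=camera_info(n); p,d=capture(n); cv2.imwrite(f'pics/{n}0.png',p); np.savez(f'pics/{n}0.npz',p=p,d=d,R=i['R'],t=i['t'],cx=i['cx'],cy=i['cy'],fovy=i['fovy']); print(n,{k:np.round(v,2).tolist() for k,v in i.items()},(d>0).mean())
E
```

```text
0.0 [160.77867517 551.50737921 218.63368735] [[-0.96, 0.28, -0.001], [0.28, 0.96, -0.002], [0.0, -0.002, -1.0]] 0.9957638816972748
top {'fovy': 54.87, 'cx': 324.7, 'cy': 242.64, 'R': [[-0.01, -1.0, -0.01], [-0.99, 0.02, -0.1], [0.1, 0.01, -0.99]], 't': [-40.37, 537.59, 828.98]} 0.9959440104166667
side {'fovy': 47.44, 'cx': 317.65, 'cy': 241.87, 'R': [[0.67, -0.74, 0.01], [-0.43, -0.4, -0.81], [0.6, 0.54, -0.59]], 't': [-392.49, 275.8, 751.75]} 0.9960611979166667
wrist {'fovy': 60.13, 'cx': 314.07, 'cy': 243.15, 'R': [[0.28, 0.96, -0.0], [0.93, -0.27, 0.25], [0.24, -0.07, -0.97]], 't': [-573.44, -27.19, 390.43]} 0.9959928385416666
```

View pics/top0.png

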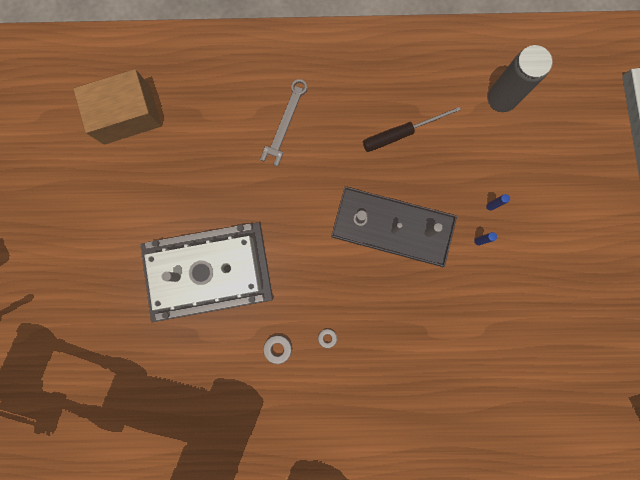

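View pics/side0.png

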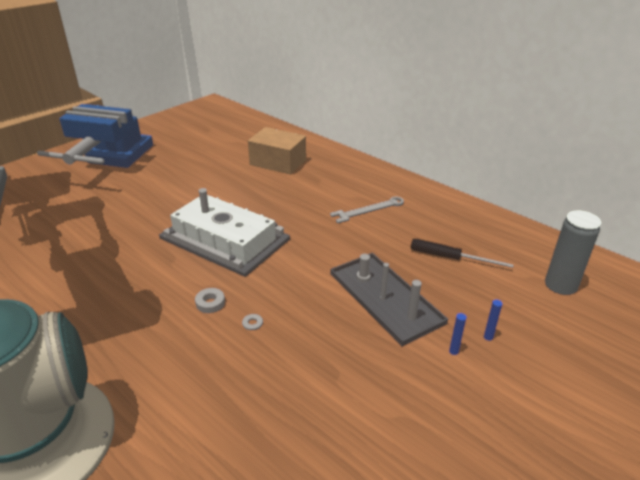

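Top view: the tray holds the flanged bush (361,217), the thin pin (400,225) and a thicker plain steel pin (438,228). The two blue pins at (499,202) and (486,238) are look-alikes outside the tray. In the cover, the fitted dowel is at (170,276), the centre disc at (201,272) and the empty hole at (226,268). The dowel should be the pin at (438,228), which is (417,284) in the side view. I'll confirm it in a crop.

```bash
python3 - <<'E'
from h import *
a=np.load('pics/top0.npz');b=np.load('pics/side0.npz')
A=cv2.resize(a['p'][175:275,325:515],None,fx=4,fy=4,interpolation=cv2.INTER_CUBIC)[:, :760]
B=cv2.resize(a['p'][215:325,135:280],None,fx=2.6,fy=1.7*1.0,interpolation=cv2.INTER_CUBIC)
C=cv2.resize(b['p'][240:350,320:510],None,fx=2,fy=1.7,interpolation=cv2.INTER_CUBIC)
h=187; img=np.zeros((400+187,760,3),np.uint8); img[:400]=A; img[400:,:377]=B[:187,:377]; img[400:,380:760]=C[:187]
cv2.imwrite('pics/crop1.png',img)
# triangulate
def P(n):
    i,f=K(n); return np.array([[f,0,i['cx']],[0,f,i['cy']],[0,0,1]])@np.c_[i['R'],i['t']]
for nm,u,v in(("dowel",(438,227),(417,284)),("thin",(399,225),(386,265)),("bush",(361,215),(365,257)),("fitted",(168,276),(203,191)),("hole",(226,268),(239,225))):
    X=cv2.triangulatePoints(P('top'),P('side'),np.array(u,float),np.array(v,float)).ravel();X=X[:3]/X[3]
    print(nm,X.round(1),pix2w('top',*u,float(a['d'][u[1],u[0]])).round(1))
# fixture & tray corners
for nm,pts,z in(("tray",[(346,187),(456,215),(444,266),(332,236)],14),("fix",[(141,243),(260,222),(272,299),(152,321)],12)):
    q=np.array([ray_z('top',*p,z) for p in pts])[:,:2]; print(nm,q.round(0).tolist(),q.mean(0))
E
```

```text
dowel [ 555.4 -246.4   80.2] [ 555.4 -246.2   82.1]
thin [ 560.2 -179.    80.9] [ 560.  -178.7   82.4]
bush [ 584.  -115.7   51.5] [ 583.1 -115.1   55.2]
fitted [476.6 214.3 105.6] [476.7 213.8 106.8]
hole [491.  128.   56.3] [491.7 129.8  47.6]
tray [[644.0, -91.0], [587.0, -297.0], [491.0, -271.0], [551.0, -62.0]] [ 568.14992179 -180.20465936]
fix [[543.0, 300.0], [580.0, 74.0], [434.0, 51.0], [397.0, 275.0]] [488.67876296 174.98683557]
```

View pics/crop1.png

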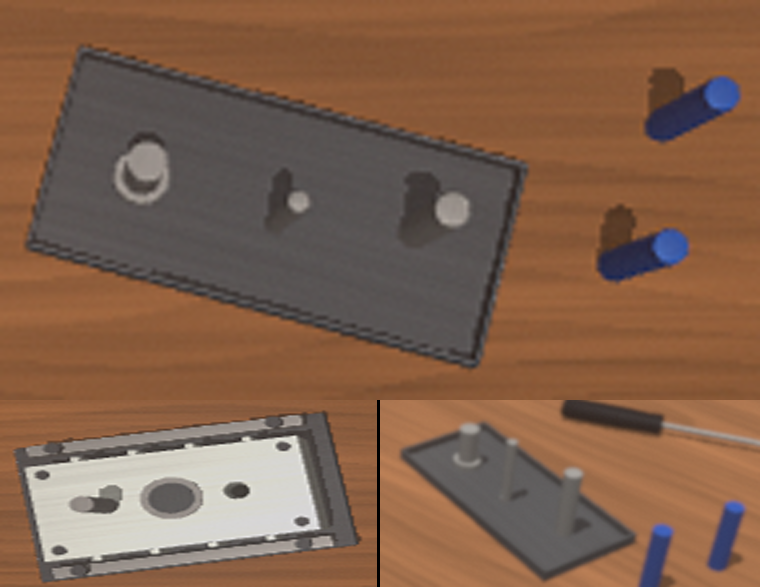

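The crop confirms that the wanted dowel is the plain, tall, thicker steel pin at the right end of the tray, top pixel (438,227). The thin pin is in the middle, the flanged bush on the left, and the blue ones stand outside. Next I move above the dowel with the jaws across the row.

```bash
python3 -m jog '0.094 -0.602 -0.656 0 0 0 1.508;0.094 -0.602 -0.656 0 0 0 1.508;0.094 -0.602 -0.656 0 0 0 1.508;0.094 -0.602 -0.656 0 0 0 1.508;0.094 -0.602 -0.656 0 0 0 1.508;0.094 -0.602 -0.656 0 0 0 1.508;0.094 -0.602 -0.656 0 0 0 1.508;0.094 -0.602 -0.656 0 0 0 1.508;0.094 -0.602 -0.656 0 0 0 1.508;0.094 -0.602 -0.656 0 0 0 1.508;0.094 -0.602 -0.656 0 0 0 1.508;0.094 -0.602 -0.656 0 0 0 1.508;0.094 -0.602 -0.656 0 0 0 1.508;0.094 -0.602 -0.656 0 0 0 1.508;0.094 -0.602 -0.656 0 0 0 1.508;0.094 -0.602 -0.656 0 0 0 1.508;0.094 -0.602 -0.656 0 0 0 1.508;0.094 -0.602 -0.656 0 0 0 1.508;0.094 -0.602 -0.656 0 0 0 1.508;0.094 -0.602 -0.656 0 0 0 1.508' 30
python3 - <<'E'
from h import *
s=sense();R=np.array(s['eef_rot']);print(s['clock'],s['position'],R.round(3).tolist(),s['q'],s['ft_force'])
i=camera_info('wrist');p,d=capture('wrist');cv2.imwrite('pics/w1.png',p);np.savez('pics/w1.npz',p=p,d=d,**i)
# points at dowel-top height
v,u=np.mgrid[0:480,0:640];f=240/np.tan(np.radians(i['fovy'])/2)
c=np.stack([(u-i['cx'])/f*d,(v-i['cy'])/f*d,d],-1).reshape(-1,3);X=(c-i['t'])@np.array(i['R'])
m=((np.abs(X[:,2]-83)<7)&(d.ravel()>0)).reshape(480,640).astype(np.uint8)
n,l,st,ce=cv2.connectedComponentsWithStats(m)
for k in range(1,n):
    if st[k,4]>60: print(st[k].tolist(),ce[k].round(1),np.median(X[l.ravel()==k],0).round(1),ray_z('wrist',*ce[k],83,i).round(1))
E
```

```text
clock: 2.15
position: [554.8, -246.6, 218.3]
eef_rot: [[0.221, 0.975, -0.002], [0.975, -0.221, 0.002], [0.001, -0.002, -1.0]]
ft_force: [0.3, 0.9, 0.5]
gripper_width: 1.001
2.15 [ 554.84193059 -246.57166077  218.34942232] [[0.221, 0.975, -0.002], [0.975, -0.221, 0.002], [0.001, -0.002, -1.0]] [-5.33115146e-01  3.26414204e-01  1.43370095e+00  6.12729450e-04
  1.38403927e+00 -3.10762142e-01] [0.28193139 0.94855498 0.53442307]
[294, 137, 14, 15, 156] [300.6 144. ] [ 560.5 -179.8   82.6] [ 560.5 -179.8   83. ]
[305, 223, 21, 22, 358] [314.7 233.9] [ 556.  -245.6   82.7] [ 556.  -245.4   83. ]
[311, 339, 19, 19, 293] [319.9 348.2] [ 539.1 -339.6   79.7] [ 539.5 -337.8   83. ]
[397, 350, 20, 20, 294] [406.3 360. ] [ 605.5 -365.2   79.7] [ 605.1 -363.2   83. ]
```

View pics/w1.png

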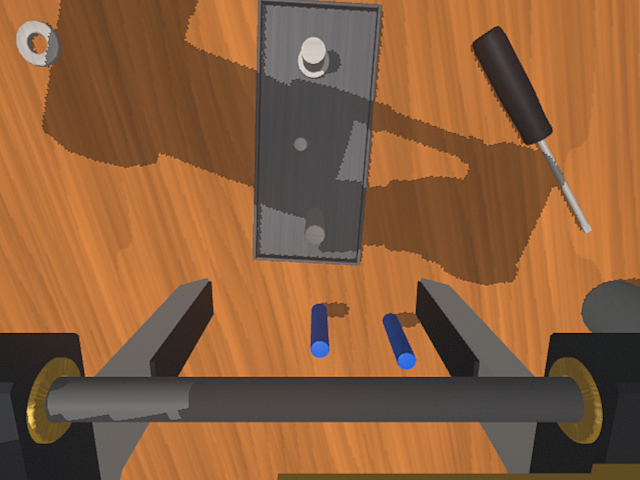

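The wrist view confirms the dowel at (315,234), i.e. world (556,-245.5), top at 83 mm. The thin pin is at (301,144) and the bush at (313,50). Now I descend and grip.

```bash
python3 -m jog '0.094 0.001 0.001 0.05 0 0 0;0.094 0.001 0.001 0.09 0 0 0;0.094 0.001 0.001 0.12 0 0 0;0.094 0.001 0.001 0.14 0 0 0;0.094 0.001 0.001 0.157 0 0 0;0.094 0.001 0.001 0.157 0 0 0;0.0 0.001 0.001 0.157 0 0 0;0.0 0.001 0.001 0.157 0 0 0;0.0 0.001 0.001 0.157 0 0 0;0.0 0.001 0.001 0.157 0 0 0;0.0 0.001 0.001 0.157 0 0 0;0.0 0.001 0.001 0.157 0 0 0;0.0 0.001 0.001 0.157 0 0 0;0.0 0.001 0.001 0.157 0 0 0' 50
```

```text
clock: 3.6
position: [556.4, -245.6, 62.4]
eef_rot: [[0.219, 0.976, -0.0], [0.976, -0.219, 0.0], [0.0, -0.0, -1.0]]
ft_force: [-0.2, -0.2, 0.4]
gripper_width: 0.357
```

```bash
python3 -m jog '0 0 0 0 0 0 0;0 0 0 0 0 0 0;0 0 0 0 0 0 0;0 0 0 0 0 0 0;0 0 0 0 0 0 0;0 0 0 0 0 0 0' 50;python3 -m jog '0 0 0 -0.02 0 0 0;0 0 0 -0.06 0 0 0;0 0 0 -0.1 0 0 0;0 0 0 -0.12 0 0 0;0 0 0 -0.12 0 0 0'
```

```text
clock: 4.2
position: [556.4, -245.5, 62.4]
eef_rot: [[0.219, 0.976, -0.0], [0.976, -0.219, 0.0], [0.0, -0.0, -1.0]]
ft_force: [0.4, 0.2, 0.1]
gripper_width: 0.164
clock: 4.7
position: [558.4, -246.6, 185.9]
eef_rot: [[0.219, 0.976, 0.006], [0.976, -0.219, -0.004], [-0.002, 0.007, -1.0]]
ft_force: [-0.3, 1.0, -1.9]
gripper_width: 0.162
```

```bash
python3 -m jog '0 0.02 -0.008 -0.02 0 0 0;0 0.06 -0.025 -0.02 0 0 -0.1;0 0.1 -0.042 -0.02 0 0 -0.2;0 0.14 -0.058 -0.02 0 0 -0.3;0 0.18 -0.075 -0.02 0 0 -0.384;0 0.22 -0.092 -0.02 0 0 -0.384;0 0.26 -0.108 -0.02 0 0 -0.384;0 0.29 -0.121 -0.02 0 0 -0.384;0 0.314 -0.131 -0.02 0 0 -0.384;0 0.314 -0.131 -0.02 0 0 -0.384;0 0.314 -0.131 -0.02 0 0 -0.384;0 0.314 -0.131 -0.02 0 0 -0.384;0 0.314 -0.131 -0.02 0 0 -0.384'
python3 - <<'E'
from h import *
s=sense();R=np.array(s['eef_rot']);print(s['clock'],s['position'],R.round(3).tolist(),s['ft_force'],s['gripper_width'])
i=camera_info('wrist');p,d=capture('wrist');cv2.imwrite('pics/w2.png',p);np.savez('pics/w2.npz',p=p,d=d,pos=s['position'],**i)
v,u=np.mgrid[0:480,0:640];f=240/np.tan(np.radians(i['fovy'])/2)
c=np.stack([(u-i['cx'])/f*d,(v-i['cy'])/f*d,d],-1).reshape(-1,3);X=(c-i['t'])@np.array(i['R']);Z=X[:,2].reshape(480,640)
near=np.hypot(X[:,0]-491,X[:,1]-129).reshape(480,640)<25
print('cover z',np.median(Z[near]))
m=(near&(Z<53)).astype(np.uint8)
n,l,st,ce=cv2.connectedComponentsWithStats(m)
for k in range(1,n):
    if st[k,4]>30: print(st[k].tolist(),ce[k])
g=cv2.cvtColor(p,cv2.COLOR_BGR2GRAY);dk=(near&(g<100)).astype(np.uint8)
n,l,st,ce=cv2.connectedComponentsWithStats(dk)
for k in range(1,n):
    if st[k,4]>100:
        pts=np.argwhere(l==k)[:,::-1]; (cx,cy),r=cv2.minEnclosingCircle(pts.astype(np.float32)); print('dark',st[k].tolist(),ce[k],(cx,cy,r),ray_z('wrist',cx,cy,57,i).round(1))
E
```

```text
clock: 6.0
position: [497.6, 88.4, 202.0]
eef_rot: [[-0.161, 0.987, -0.001], [0.987, 0.161, -0.0], [-0.0, -0.001, -1.0]]
ft_force: [-0.5, 0.6, -1.5]
gripper_width: 0.16
6.0 [497.62184832  88.41168446 201.98462761] [[-0.161, 0.987, -0.001], [0.987, 0.161, -0.0], [-0.0, -0.001, -1.0]] [-0.4918985   0.56510703 -1.54299669] 0.1602695013826026
cover z 303.78963951838404
[303, 168, 24, 24, 437] [314.77803204 179.65446224]
dark [307, 169, 16, 19, 238] [314.3487395  177.59243697] (314.0, 177.77777099609375, 9.276387214660645) [491.  129.4  57. ]
dark [163, 333, 296, 147, 24779] [311.06315832 394.14931999] (310.5, 384.5, 147.5416259765625) [516.2 -42.3  57. ]
```

View pics/w2.png

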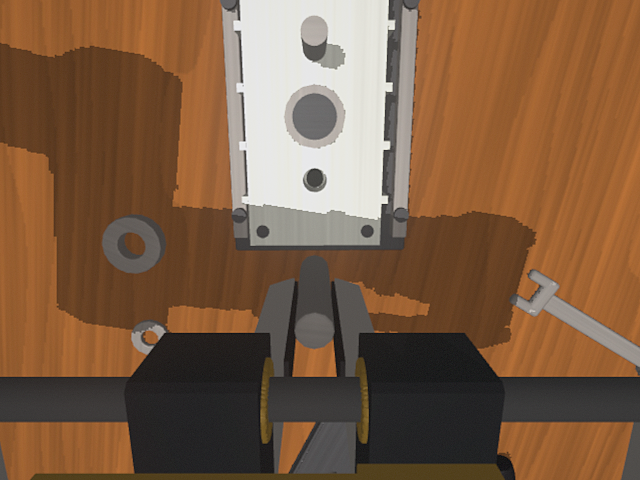

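Wrist view: the hole mouth is a grey ring at about (315,180), world (491.8,128), between the centre disc (315,117) and the near edge. The fitted dowel is at (314,30). The held dowel hangs straight at (314,275–330). Next I move over the hole and down to about 5 mm above the cover.

```bash
python3 -m jog '0 0.02 0 0 0 0 0;0 0.04 0.001 0.01 0 0 0;0 0.04 0.001 0.04 0 0 0;0 0.04 0.001 0.065 0 0 0;0 0.04 0.001 0.08 0 0 0;0 0.04 0.001 0.08 0 0 0;0 0.04 0.001 0.08 0 0 0'; python3 -m jog '0 0 0 0.002 0 0 0;0 0 0 0.004 0 0 0;0 0 0 0.005 0 0 0;0 0 0 0.005 0 0 0'
```

```text
clock: 6.75
position: [492.5, 128.6, 122.7]
eef_rot: [[-0.161, 0.987, 0.0], [0.987, 0.161, 0.0], [0.0, 0.0, -1.0]]
ft_force: [-0.5, 0.9, -1.1]
gripper_width: 0.159
clock: 7.15
position: [492.0, 129.2, 117.7]
eef_rot: [[-0.162, 0.987, 0.0], [0.987, 0.162, 0.0], [0.0, 0.0, -1.0]]
ft_force: [-0.2, 0.3, -1.4]
gripper_width: 0.161
```

```bash
python3 -m jog '0 0 0 0.001 0 0 0;0 0 0 0.002 0 0 0;0 0 0 0.002 0 0 0'; python3 -m jog '0 0 0 0.001 0 0 0;0 0 0 0.001 0 0 0;0 0 0 0.001 0 0 0'
```

```text
clock: 7.45
position: [491.8, 129.2, 115.3]
eef_rot: [[-0.162, 0.987, -0.0], [0.987, 0.162, 0.0], [0.0, -0.0, -1.0]]
ft_force: [0.5, 1.2, -1.5]
gripper_width: 0.164
clock: 7.75
position: [492.0, 129.2, 114.4]
eef_rot: [[-0.162, 0.987, -0.0], [0.987, 0.162, 0.0], [0.0, -0.0, -1.0]]
ft_force: [0.6, -0.1, -1.6]
gripper_width: 0.165
```

```bash
python3 -m jog '0 0 0 0.001 0 0 0;0 0 0 0.002 0 0 0;0 0 0 0.002 0 0 0'; python3 -m jog '0 0 0 0.001 0 0 0;0 0 0 0.002 0 0 0;0 0 0 0.002 0 0 0'
```

```text
clock: 8.05
position: [491.8, 129.2, 112.3]
eef_rot: [[-0.162, 0.987, -0.0], [0.987, 0.162, 0.0], [0.0, -0.0, -1.0]]
ft_force: [-0.6, 0.5, -1.1]
gripper_width: 0.161
clock: 8.35
position: [491.8, 129.2, 110.3]
eef_rot: [[-0.162, 0.987, -0.0], [0.987, 0.162, 0.0], [0.0, -0.0, -1.0]]
ft_force: [-0.4, 0.6, -0.6]
gripper_width: 0.161
```

It's in the hole, about 6 mm below the mouth with no contact force. I continue to the slug.

```bash
python3 -m jog '0 0 0 0.001 0 0 0;0 0 0 0.002 0 0 0;0 0 0 0.003 0 0 0;0 0 0 0.003 0 0 0'; python3 -m jog '0 0 0 0.001 0 0 0;0 0 0 0.002 0 0 0;0 0 0 0.002 0 0 0'; python3 -m jog '0 0 0 0.001 0 0 0;0 0 0 0.002 0 0 0;0 0 0 0.002 0 0 0'
```

```text
clock: 8.75
position: [491.8, 129.2, 107.3]
eef_rot: [[-0.162, 0.987, -0.0], [0.987, 0.162, 0.0], [0.0, -0.0, -1.0]]
ft_force: [-0.7, -0.1, -1.0]
gripper_width: 0.161
clock: 9.05
position: [492.1, 129.2, 106.1]
eef_rot: [[-0.162, 0.987, 0.001], [0.987, 0.162, 0.0], [0.0, 0.001, -1.0]]
ft_force: [-1.1, 0.1, 3.6]
gripper_width: 0.161
clock: 9.35
position: [492.1, 129.2, 104.3]
eef_rot: [[-0.162, 0.987, 0.001], [0.987, 0.162, 0.0], [-0.0, 0.001, -1.0]]
ft_force: [-2.1, -0.7, 5.6]
gripper_width: 0.165
```

```bash
python3 -m jog '0 0 0 0.001 0 0 0;0 0 0 0.002 0 0 0;0 0 0 0.003 0 0 0;0 0 0 0.004 0 0 0;0 0 0 0.004 0 0 0'; python3 -m jog '0 0 0 0.001 0 0 0;0 0 0 0.002 0 0 0;0 0 0 0.003 0 0 0;0 0 0 0.003 0 0 0'
```

```text
clock: 9.85
position: [492.2, 129.2, 100.4]
eef_rot: [[-0.162, 0.987, 0.001], [0.987, 0.162, 0.0], [-0.0, 0.001, -1.0]]
ft_force: [-0.7, -0.1, 5.9]
gripper_width: 0.162
clock: 10.25
position: [492.1, 129.2, 97.3]
eef_rot: [[-0.162, 0.987, 0.001], [0.987, 0.162, 0.0], [0.0, 0.001, -1.0]]
ft_force: [-1.0, -0.6, 5.9]
gripper_width: 0.162
```

```bash
python3 -m jog '0 0 0 0.001 0 0 0;0 0 0 0.002 0 0 0;0 0 0 0.003 0 0 0;0 0 0 0.004 0 0 0;0 0 0 0.004 0 0 0'; python3 -m jog '0 0 0 0.001 0 0 0;0 0 0 0.002 0 0 0;0 0 0 0.003 0 0 0;0 0 0 0.003 0 0 0';  python3 -m jog '0 0 0 0.001 0 0 0;0 0 0 0.002 0 0 0;0 0 0 0.002 0 0 0'
```

```text
clock: 10.75
position: [492.2, 129.2, 93.3]
eef_rot: [[-0.162, 0.987, 0.001], [0.987, 0.162, 0.0], [-0.0, 0.001, -1.0]]
ft_force: [-1.8, -1.6, 5.7]
gripper_width: 0.159
clock: 11.15
position: [492.2, 129.2, 90.3]
eef_rot: [[-0.162, 0.987, 0.001], [0.987, 0.162, 0.0], [-0.0, 0.001, -1.0]]
ft_force: [-2.5, -1.3, 5.2]
gripper_width: 0.16
clock: 11.45
position: [492.2, 129.2, 88.3]
eef_rot: [[-0.162, 0.987, 0.001], [0.987, 0.162, 0.0], [-0.0, 0.001, -1.0]]
ft_force: [-1.7, 0.1, 6.2]
gripper_width: 0.161
```

```bash
python3 -m jog '0 0 0 0.0005 0 0 0;0 0 0 0.001 0 0 0;0 0 0 0.001 0 0 0'; python3 -m jog '0 0 0 0.0005 0 0 0;0 0 0 0.0005 0 0 0';  python3 -m jog '0 0 0 0.0005 0 0 0;0 0 0 0.0005 0 0 0'
```

```text
clock: 11.75
position: [492.2, 129.2, 87.4]
eef_rot: [[-0.162, 0.987, 0.001], [0.987, 0.162, 0.0], [-0.0, 0.001, -1.0]]
ft_force: [-0.5, 0.2, 6.4]
gripper_width: 0.161
clock: 11.95
position: [492.2, 129.2, 86.9]
eef_rot: [[-0.162, 0.987, 0.001], [0.987, 0.162, 0.0], [0.0, 0.001, -1.0]]
ft_force: [-1.3, -0.3, 6.2]
gripper_width: 0.159
clock: 12.15
position: [492.1, 129.2, 86.4]
eef_rot: [[-0.162, 0.987, 0.001], [0.987, 0.162, 0.0], [0.0, 0.001, -1.0]]
ft_force: [-0.8, -0.2, 6.0]
gripper_width: 0.163
```

```bash
python3 -m jog '0 0 0 0.0005 0 0 0;0 0 0 0.0005 0 0 0';  python3 -m jog '0 0 0 0.0005 0 0 0;0 0 0 0.0005 0 0 0'
```

```text
clock: 12.35
position: [492.2, 129.2, 86.2]
eef_rot: [[-0.162, 0.987, 0.001], [0.987, 0.162, 0.0], [0.0, 0.001, -1.0]]
ft_force: [-2.7, -0.2, 8.8]
gripper_width: 0.164
clock: 12.55
position: [492.2, 129.2, 86.2]
eef_rot: [[-0.162, 0.987, 0.001], [0.987, 0.162, 0.0], [-0.0, 0.001, -1.0]]
ft_force: [-3.4, -0.6, 11.8]
gripper_width: 0.161
```

Floor reached: z stalls at 86.2 while the force rises, as predicted. I release, check and retreat.

```bash
python3 -m jog '0 0 0 0.0005 0 0 0;0 0 0 0.0005 0 0 0;0 0 0 0 0 0 0;0.06 0 0 0 0 0 0;0.06 0 0 0 0 0 0;0.06 0 0 0 0 0 0;0.06 0 0 0 0 0 0;0.06 0 0 0 0 0 0'; python3 -m jog '0.06 0 0 0 0 0 0;0.06 0 0 0 0 0 0;0.06 0 0 -0.01 0 0 0;0.06 0 0 -0.04 0 0 0;0.06 0 0 -0.08 0 0 0;0.06 0 0 -0.12 0 0 0;0.06 -0.03 0 -0.14 0 0 0;0.06 -0.05 0 -0.14 0 0 0;0.06 -0.05 0 -0.14 0 0 0'
python3 - <<'E'
from h import *
s=sense();print(s['clock'],s['position'],s['ft_force'],s['gripper_width'])
i=camera_info('wrist');p,d=capture('wrist');i2=camera_info('side');p2,_=capture('side')
cv2.imwrite('pics/end.png',np.vstack([cv2.resize(p,(400,300)),cv2.resize(p2[160:310,120:320],(400,300))]))
v,u=np.mgrid[0:480,0:640];f=240/np.tan(np.radians(i['fovy'])/2)
c=np.stack([(u-i['cx'])/f*d,(v-i['cy'])/f*d,d],-1).reshape(-1,3);X=(c-i['t'])@np.array(i['R'])
for n,q in(("new",(492,129)),("fitted",(477,215))):
    Y=X[(np.hypot(X[:,0]-q[0],X[:,1]-q[1])<14)&(X[:,2]<125)&(X[:,2]>95)]; print(n,len(Y),np.median(Y,0).round(1))
Y=X[(np.hypot(X[:,0]-505,X[:,1]-150)<15)];print('cover',np.median(Y,0))
E
```

```text
clock: 13.35
position: [491.9, 129.2, 84.2]
eef_rot: [[-0.162, 0.987, -0.0], [0.987, 0.162, 0.0], [0.0, -0.0, -1.0]]
ft_force: [-0.1, -0.0, -0.7]
gripper_width: 0.55
clock: 14.25
position: [501.0, 78.1, 226.2]
eef_rot: [[-0.16, 0.987, 0.003], [0.987, 0.16, -0.001], [-0.001, 0.003, -1.0]]
ft_force: [0.2, 0.5, -1.0]
gripper_width: 0.64
14.25 [500.99135683  78.10422283 226.20413739] [ 0.24095916  0.46739862 -1.04518539] 0.6396942903662098
new 430 [492.7 128.5 106.7]
fitted 665 [477.  215.6 106.7]
cover [505.00225281 150.19620407  56.96028659]
```

View pics/end.png

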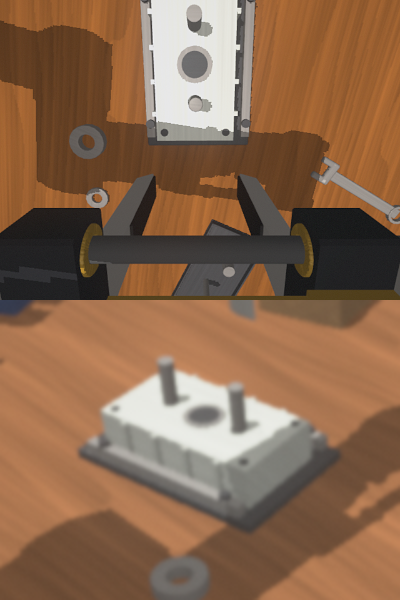

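Both dowels stand upright at the same height (106.7 mm). In the wrist half the new one is at (195,103) and the fitted one at (194,18). The arm is clear, so I hand in.

```bash
python3 -c "
from cell import *
print(sign_off(), sense()['clock'])"
```

```text
the job is handed in; nothing more can be done
the job is handed in; nothing more can be done
```

The 16 mm dowel is home in the empty hole and released. I handed the job in after about 14 s of robot time, well inside the 72 s limit. `sign_off()` gave no verdict.

- **Pick and insert:** I gripped the dowel at 50 N with the jaws across the tray row. The wrist camera fix on the hole was good enough that it went in without a search.
- **Pressing:** The dowel met the slug about 10 mm down and drove it with a wrist reading of about 6 N, or about 7 N counting the dowel's weight. The task text said about 10 N. It stopped on the floor at the predicted height, and the highest force I read was about 12 N. Force was read only at the end of each move. The last half-millimetre press before letting go was not read.
- **Final check:** Depth readings put both dowel tops at 106.7 mm with the cover at 57.0 mm, so the new one stands as high as the fitted one. It looks upright in both views, and the open gripper had backed well clear.
- **Not checked:** I did not photograph the thin pin and bush again after the pick. The gripper stayed clear of them, and the wrist force stayed near zero during the pick.

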